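# Unlock the dust filter box and open its snap-latched cover

## Robot

A 6-joint arm with a two-finger parallel gripper is mounted at the origin on the work surface. World frame = base frame: x ahead of the robot, y to its left, z up, the work surface at z = 0. Lengths are in m, angles in degrees, forces in N, time in s.
With the tool pointing down it reaches from about 0.375 to 0.9 m from the base axis. Payload 3.1 kg.
Tool frame: the origin (TCP) lies on the front face of the gripper's body, between the roots of the fingers; the fingertips stand 70 mm ahead of it and the grasp point (between the pads) lies 51 mm ahead of it (bot.tip_extent is the distance from the TCP to the fingertips, in m); z points along the fingers, x is the direction in which the jaws open and shut, and the axes are right-handed (so a half turn about z gives the same grasp; the last joint's range is limited). The gripper opens to 87 mm and grips with 3 to 60 N. Pads are 19 mm wide; open, the fingers measure 117 mm over their backs; the gripper's body (75 mm by 190 mm) begins 51 mm behind the grasp point.
Start: joints at [62.825, 30.224, 82.088, -0, 67.689, -10.227], TCP at [0.182, 0.598, 0.292] pointing down, gripper open.
Joint ranges: [-176.69, 176.69], [-43.24, 126.21], [12.49, 139.97], [-82, 262], [0, 151.66], [-163.58, 163.58]. Speed limits (degrees/s): [159.86, 159.86, 180, 180, 180, 180].

## Interface

Orientations are given as a 3x3 rotation matrix whose columns are the frame's x, y, z axes.
In Python, from rig import bot, viewer, ticket gives the robot as it stands. The module is installed in compiled form; this text tells all that it offers.
- The arm moves only by the tool arm_command, never from a script. Its argument "targets" is a list of rows, each an object with "rot": the turn, a rotation vector about the tool's x, y, z in degrees, a list of three; "offset": the shift along the tool's x, y, z in cm, a list of three; "gripper": the closure, from 0 (fully open) to 1 (shut). A call has 1 to 8 rows; each row is the pose to reach, as a shift and turn from the pose commanded when the call began, along the tool's axes at that moment; what a row does not reach only later rows make up. A row lasts 1/10 s, in which the tool goes at most 50 mm and 8.59 degrees, less where a joint would pass 70% of its speed; a pose out of reach is approached as far as the arm can. A call with a gripper value outside its range is refused whole. The fingers move at their own pace and stop on an object; the grip force is fixed at half the most. Time passes only in rows, so rows that repeat a pose let the fingers close. It gives the time, the measured TCP pose, the force and the opening at its end, in the units of the state.
- bot.read_state(): the state, without advancing time (a new reading comes with each control period).
- viewer.capture(name): name is "scene" or "top" or "wrist"; returns a dict with "frame" (420x560x3 uint8, red, green, blue), "fx", "fy", "cx", "cy" (pixels), "view" (4x4, takes a point from world to camera coordinates). Camera axes: x right, y down, z forward; pixel columns grow to the right and rows downward; lengths in m; the calibration is good to about 2 mm. The wrist camera is an equidistant fisheye: a pixel r from the principal point sees the ray r / f radians off the axis. A picture is of the moment at which its call begins. There is no depth.
- ticket.hand_in(): hands the job in, once; it reports no verdict.
The state is a dict: "time_s": time; "joint_positions": joint angles; "qvel": joint speeds; "tau": joint torques, N m; "position": TCP position; "tcp_rot": TCP orientation; "force": force on the tool from outside, world axes, zero at the start; "moment": the same for the moment, N m; "opening": opening from 0.0 (shut) to 1.0 (fully open).
Only numpy, scipy, OpenCV 4.12 (cv2) and the standard library are available. Lean on these libraries where they do the work, as an engineer would, in place of code of your own. Each camera call takes 0.05 s, during which the arm holds its last target. There are 200 camera calls.

## Task

The dust filter box on the bench needs its cartridge changed, so open it up: first slide the orange lock collar along its bar until it covers the green band, and leave it there. Then press the orange snap tab at the front of the cover inward while lifting, and swing the cover right over past upright so that it stays open by itself. Do not knock over or shift the things standing round about.

Things in the scene. Friction and masses are not known exactly. Their poses are not given: they have to be found in the camera images.
- filter_box: Blue dust filter box, fixed to the bench, 205 (x) by 280 (y) by 90 tall (all sizes in mm). Origin on the bench under the middle of its width, 70 behind its front face; x points from its front to its back, y along its bar, z up. Its front with the tab faces the robot's right, within 20 degrees. The metal cover on its top is hinged at the back. A steel bar, 13 thick, runs along y at x = 95, z = 125, between two pillars 142 tall, 248 apart.
- collar_mid (a point): Centre of the orange lock collar, on the bar's axis: 34 across, 28 long. It slides along the box's y to 107 either side of the middle, with about 2.5 N friction, and stays where left. Its arm, 18 wide, reaches 95 forward over the cover to a foot just above it, so the cover (90 wide) cannot rise until the collar is clear of it at either end.
- collar_post (a point): Middle of the black upright post on the collar's arm, by which it is pushed: 18 across, 42 tall (from 133 to 175 above the bench), standing 75 in front of the bar (-x of the box). The arm's top is 133 above the bench.
- band_green_mid (a point): Centre of the green band on the bar, 14 wide: the parking mark, 72 to 90 to one side of the box's middle, at the +y or the -y end. The collar covers it fully when their centres are within 7.
- band_red_mid (a point): Centre of the like red band towards the bar's other end: not the place to park.
- cover_hinge (a point): Middle of the cover's hinge axis, which runs along the box's y, 96 above the bench, 60 behind the box's origin.
- cover (a joint): Angle of the cover: 0 shut, 1.57 upright, 1.75 its backward stop, where it rests by itself; let go before upright it falls back. Aluminium plate 140 from hinge to front edge, 90 wide, 8 thick, about 0.25 kg.
- tab_face (a point): Middle of the front face of the orange snap tab at the middle of the cover's front edge: 80 above the bench, 100 before the box's origin, facing the box's -x. The face is 40 wide, from 56 to 106 above the bench, in free air 24 before the box. Two dark keepers flank it, 48 apart, reaching 4 farther forward; their tops are 76 to 83 above the bench; above that the way to the face is free.
- tab_ledge (a point): Middle of the lower front edge of the lip along the top of the tab: 40 wide, 8 thick, overhanging the face by 16 towards the front, underside 102 above the bench. Fingertips that slant down and inward by some 40 degrees fit beneath it, to press the face in and lift by the lip. The tab moves with the cover.
- tab (a joint): How far the tab is pressed inward (+x of the box): 0 out and latched, released beyond 0.006, stop at 0.010; sprung, about 2 N at first to 5 N fully in. While it is out the keepers hold the cover shut; it must be kept in until the cover has risen about 0.15 rad.
- tin: Bystander: small tin can, 42 across, 55 tall, standing on the box's top, at its +y end, beside the cover; origin at its underside, sizes in mm.
- brass_weight: Bystander: brass weight, 38 across, 50 tall, standing on the box's top, at its -y end, beside the cover; origin at its underside, sizes in mm.
- glass_jar: Bystander: amber jar with brass lid, 68 across, 115 tall, standing on the bench behind the box (+x of it); origin at its underside, sizes in mm.
- oil_bottle: Bystander: white bottle with red cap, 54 across, 130 tall, standing on the bench behind the box (+x of it); origin at its underside, sizes in mm.
- hammer: Bystander: hammer, 240 long along its x, lying on the bench before the box's front, towards its +y end; origin on its underside, at about mid-length, sizes in mm.
- screwdriver: Bystander: screwdriver, 160 long along its x, lying on the bench before the box's front; origin on its underside, at about mid-length, sizes in mm.
- rivet_cup: Bystander: open steel cup, 66 across, 50 tall, standing on the bench before the box's front; origin at its underside, sizes in mm.

How it is judged:
By the outcome, as a careful person would: the job done as asked, in the order asked, and still so for the second after the job is handed in, with the robot touching nothing.
It also fails if it takes over 58 s, if anything falls off the work surface, if the arm or the gripper's body presses on something with over 40 N, if the wrist force passes 120 N, or if a joint passes its speed limit or range.

## Working session

There is one attempt and no reset: what is moved stays moved. The work goes in short steps, Python scripts to look and compute and a tool call to move; the robot and the scene stay as the last step left them, time stands still between calls to the robot, and variables do not carry over. Pictures are saved under pics/ and viewed, about 8 in all and at most 12, crops included, and the job is handed in when it is done.

Besides the shell and the picture viewer there is one more tool, called after "Call:" by a JSON object that holds its "fn" and its "kwargs". arm_command: Moves the arm, as the interface text tells. Its arguments: {"type":"object","properties":{"targets":{"type":"array"}},"required":["targets"]}

```bash
mkdir -p pics
cat > h.py <<'E'
import numpy as np, cv2
from rig import bot, viewer, ticket
def cap(n,f=None):
    c=viewer.capture(n)
    if f: cv2.imwrite('pics/'+f,c['frame'][:,:,::-1])
    return c
def proj(c,P):
    P=np.atleast_2d(P); q=(c['view'][:3,:3]@P.T).T+c['view'][:3,3]
    return np.c_[c['fx']*q[:,0]/q[:,2]+c['cx'],c['fy']*q[:,1]/q[:,2]+c['cy']]
def ray(c,u,v):
    R=c['view'][:3,:3];t=c['view'][:3,3]
    d=R.T@np.array([(u-c['cx'])/c['fx'],(v-c['cy'])/c['fy'],1]);return -R.T@t,d
def onz(c,u,v,z):
    o,d=ray(c,u,v);return o+d*(z-o[2])/d[2]
E
python3 - <<'E'
from h import *
for n in('scene','top'):
    c=cap(n,n+'0.png');np.savez(n+'0.npz',**c);print(n,c['fx'],c['cx'],c['cy'],c['view'].round(3).tolist())
s=bot.read_state();print(s)
E
```

```text
scene 536.8840948537394 275.7291798708558 210.3451363739273 [[-0.217, 0.976, -0.008, 0.064], [0.775, 0.167, -0.609, -0.34], [-0.593, -0.138, -0.793, 1.556], [0.0, 0.0, 0.0, 1.0]]
top 428.9793715879929 288.30863173622765 204.0786998826213 [[-0.001, -1.0, -0.024, 0.058], [-0.985, 0.005, -0.174, 0.567], [0.174, 0.024, -0.984, 0.837], [0.0, 0.0, 0.0, 1.0]]
{'time_s': 0.1, 'joint_positions': array([ 6.28241327e+01,  3.02736106e+01,  8.21515066e+01, -1.71928949e-03,
        6.76887623e+01, -1.02273574e+01]), 'qvel': array([ 0.0591268 , -0.14499292, -0.16951483,  0.05269975, -0.06317193,
        0.07866382]), 'tau': array([ 2.85144406e-04, -4.40988207e+01, -1.77151680e+01,  6.35006418e-02,
        5.34061133e-02, -3.28021156e-05]), 'position': array([0.18192146, 0.59736915, 0.29135599]), 'tcp_rot': array([[ 2.91500393e-01,  9.56570301e-01, -8.83073389e-04],
       [ 9.56568699e-01, -2.91501549e-01, -1.78083910e-03],
       [-1.96091505e-03, -3.25605066e-04, -9.99998024e-01]]), 'force': array([-0.13341671, -1.00170739,  0.31264948]), 'moment': array([ 0.01019987,  0.04521331, -0.0060822 ]), 'opening': 0.9997037541735845}
```

View pics/scene0.png

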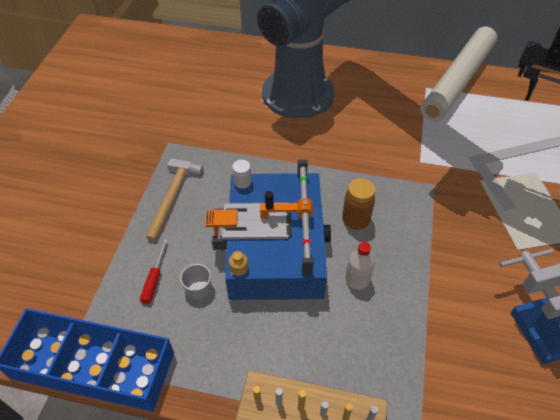

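View pics/top0.png

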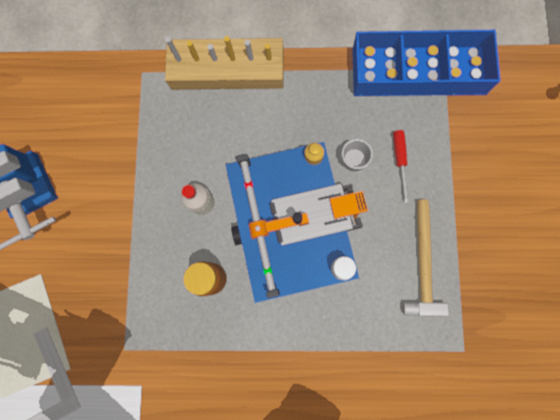

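The top view shows the box with its front to image right. Green band is at about (267,270) on the near (+y) end, red at (249,184), collar at (259,229), post at (297,218), tab at (348,205), tin at (343,268) and weight at (314,152).

```bash
cat >> h.py <<'E'
def cent(c,lo,hi,box):
    h=cv2.cvtColor(c['frame'],cv2.COLOR_RGB2HSV);m=cv2.inRange(h,lo,hi)
    u0,v0,u1,v1=box;z=np.zeros_like(m);z[v0:v1,u0:u1]=m[v0:v1,u0:u1]
    M=cv2.moments(z,True);return M['m10']/M['m00'],M['m01']/M['m00'],M['m00']
def tri(rs):
    A=0;b=0
    for o,d in rs:
        d=d/np.linalg.norm(d);P=np.eye(3)-np.outer(d,d);A=A+P;b=b+P@o
    return np.linalg.solve(A,b)
E
python3 - <<'E'
from h import *
T=dict(np.load('top0.npz'));S=dict(np.load('scene0.npz'))
G=((45,120,60),(80,255,255));Rd=((0,190,90),(6,255,255))
gt=cent(T,*G,(255,255,285,285));gs=cent(S,*G,(290,165,320,195))
h=cv2.cvtColor(T['frame'],cv2.COLOR_RGB2HSV)
print('hsv red',h[184,249],'collar',h[229,259],'tab',h[205,340],h[205,360],'post',h[217,297])
rt=cent(T,(0,120,60),(8,255,255),(238,174,260,194))
rs=cent(S,(0,120,60),(8,255,255),(296,232,316,250));rs2=rs
print(gt,gs,rt,rs)
g=onz(T,gt[0],gt[1],.131);r=onz(T,rt[0],rt[1],.131)
gS=onz(S,gs[0],gs[1],.131);rS=onz(S,rs[0],rs[1],.131)
print('top',g,r,'scene',gS,rS)
print('tri',tri([ray(T,*gt[:2]),ray(S,*gs[:2])]),tri([ray(T,*rt[:2]),ray(S,*rs[:2])]))
yb=(g-r)/np.linalg.norm(g-r);xb=np.array([yb[1],-yb[0],0]);print('sep',np.linalg.norm(g-r),'yaw x',np.degrees(np.arctan2(xb[1],xb[0])))
# pillars' tops, box corners (top view)
for n,c,p in(('T',T,[(243,159),(272,294)]),('S',S,[(302,165),(308,268)])):
    a=[onz(c,*q,.142) for q in p];print(n,a,np.linalg.norm(a[0]-a[1]))
im=T['frame'][130:310,220:380];cv2.imwrite('pics/topcrop.png',cv2.resize(im[:,:,::-1],None,fx=4.4,fy=3.3*1,interpolation=2)[:600])
E
```

```text
hsv red [179 220 224] collar [  5  50 200] tab [ 18 255 226] [ 17 229 204] post [137  27  67]
(267.29411764705884, 270.4117647058824, 34.0) (302.88461538461536, 178.42307692307693, 26.0) (248.54545454545453, 184.1818181818182, 11.0) (305.8888888888889, 241.11111111111111, 9.0)
top [0.42980023 0.09322142 0.131     ] [0.59163813 0.13014285 0.131     ] scene [0.43022966 0.09279121 0.131     ] [0.59304443 0.12986232 0.131     ]
tri [0.42986483 0.09299489 0.13065941] [0.5920158  0.13002229 0.12959799]
sep 0.16599607466823885 yaw x 102.85141832941133
T [array([0.63801582, 0.14010733, 0.142     ]), array([0.38787043, 0.08366327, 0.142     ])] 0.2564344983816629
S [array([0.40134583, 0.08494266, 0.142     ]), array([0.66097334, 0.14622598, 0.142     ])] 0.26676223223894363
```

View pics/topcrop.png

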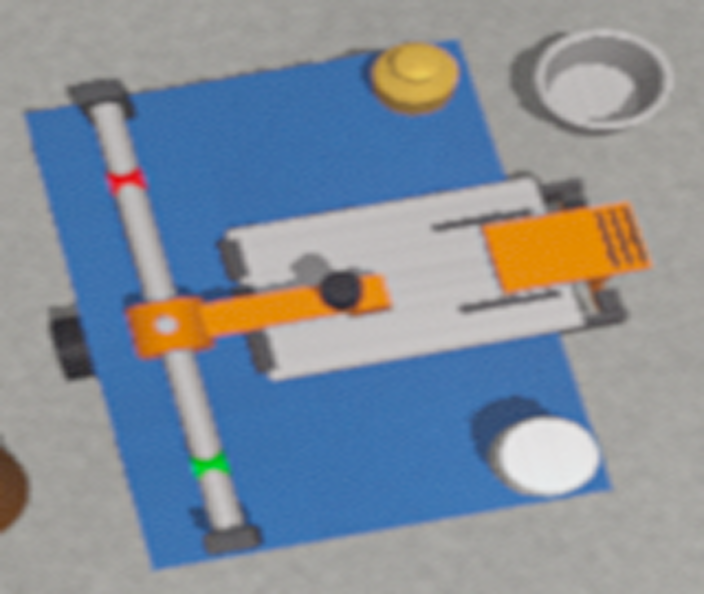

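The crop shows the box top corners clearly at crop (25,112), (458,40), (610,488) and (152,568). Now I'll fix the box frame from these.

Run:
```python
from h import *
T=dict(np.load('top0.npz'));S=dict(np.load('scene0.npz'))
cp=lambda u,v:(u/4.4+220-.4,v/3.3+130-.4)
C=np.array([onz(T,*cp(*p),.09) for p in[(25,112),(458,40),(610,488),(152,568)]])[:,:2]
M=np.array([(135,-140),(-70,-140),(-70,140),(135,140)])/1000
# rigid fit, corners + bar bands mean line
A=M-M.mean(0);B=C-C.mean(0);th=np.arctan2((A[:,0]*B[:,1]-A[:,1]*B[:,0]).sum(),(A*B).sum())
R=np.array([[np.cos(th),-np.sin(th)],[np.sin(th),np.cos(th)]]);t=C.mean(0)-R@M.mean(0)
print('yaw',np.degrees(th),'org',t,'res mm',((C-(M@R.T+t))*1000).round(1).tolist())
loc=lambda w:(R.T@(np.asarray(w)[:2]-t)*1000).round(1)
P={'green':((209,465),.131),'red':((126,181),.131),'collarscrew':((166,324),.143),'post top':((343,286),.175),'tin':((548,455),.145),'weight':((414,62),.14),'lip corner near':((634,204),.11),'lip corner':((650,268),.11),'tabback':((485,227),.11),'tabback2':((503,292),.11),'pillar-':((98,92),.142),'pillar+':((232,535),.142)}
for k,(p,z) in P.items():
    w=onz(T,*cp(*p),z);print(k,w[:2].round(4),loc(w))
print('tri green/red',loc((.4299,.0930)),loc((.592,.130)))
# orange blobs
for n,c in(('T',T),('S',S)):
    h=cv2.cvtColor(c['frame'],cv2.COLOR_RGB2HSV);m=cv2.inRange(h,(8,200,120),(20,255,255))
    k,l,s,ct=cv2.connectedComponentsWithStats(m)
    print(n,[(s[i].tolist(),ct[i].round(1).tolist()) for i in range(1,k) if s[i,4]>60])
```

```text
yaw 102.78860461925873 org [0.53736006 0.02072726] res mm [[-0.2, -0.6], [-1.5, 0.5], [0.8, 0.7], [0.9, -0.6]]
green [0.4296 0.0936] [94.9 88.9]
red [0.5911 0.1307] [ 95.4 -76.8]
collarscrew [0.5069 0.1113] [95.   9.7]
post top [0.5232 0.0373] [19.3 10.1]
tin [ 0.4345 -0.0457] [-42. 115.]
weight [0.6584 0.0062] [ -41.  -114.8]
lip corner near [ 0.5807 -0.0903] [-117.9  -17.7]
lip corner [ 0.5428 -0.0961] [-115.1   20.6]
tabback [ 0.5674 -0.0249] [-51.1 -19.2]
tabback2 [ 0.529 -0.032] [-49.6  19.8]
pillar- [0.641  0.1423] [  95.6 -128. ]
pillar+ [0.3919 0.0831] [ 93.  128.1]
tri green/red [94.3 88.8] [ 94.5 -77.5]
T [([331, 193, 35, 25, 555], [346.5, 204.9]), ([250, 218, 45, 19, 403], [269.9, 225.9])]
S [([273, 199, 39, 14, 284], [293.2, 206.4]), ([206, 210, 31, 16, 411], [222.5, 217.8])]
```

```bash
cat >> h.py <<'E'
from scipy.spatial.transform import Rotation as Ro
YAW=np.radians(102.8);ORG=np.array([.5374,.0207,0])
XB=np.array([np.cos(YAW),np.sin(YAW),0]);YB=np.array([-XB[1],XB[0],0]);ZB=np.array([0,0,1.])
BR=np.c_[XB,YB,ZB]
def tool(a): # slant a deg below horizontal, jaws along -yb
    a=np.radians(a);z=np.cos(a)*XB-np.sin(a)*ZB;x=-YB;return np.c_[x,np.cross(z,x),z]
def goto(p,a,ref=None,tip=.07):
    """fingertip box-frame point p (mm), slant a -> row (cm,deg) from ref (default state)"""
    if ref is None: s=bot.read_state();ref=(s['position'],s['tcp_rot'])
    R=tool(a);w=ORG+BR@(np.array(p)/1000)-R[:,2]*tip
    return (ref[1].T@(w-ref[0])*100).round(2).tolist(),np.degrees(Ro.from_matrix(ref[1].T@R).as_rotvec()).round(2).tolist(),w.round(4)
def st():
    s=bot.read_state();t=s['position']+.07*s['tcp_rot'][:,2]
    print('t',round(s['time_s'],2),'tip box',(BR.T@(t-ORG)*1000).round(1),'slant',np.degrees(np.arcsin(-s['tcp_rot'][2,2])).round(1),'J',s['joint_positions'].round(1),'F box',(BR.T@s['force']).round(1),'op',round(s['opening'],3))
E
python3 -c "
from h import *
print(bot.tip_extent,goto((19.5,10,220),90));st()"
```

```text
0.0697 ([-43.6, 48.98, 0.21], [0.04, 0.11, 60.25], array([0.5233, 0.0375, 0.29  ]))
t 0.1 tip box [641.  219.  221.4] slant 89.9 J [ 62.8  30.3  82.2  -0.   67.7 -10.2] F box [-0.9  0.4  0.3] op 1.0
```

Call:
{"fn": "arm_command", "kwargs": {"targets": [{"offset": [-43.6, 49.0, 0], "rot": [0, 0, 60.2], "gripper": 0}, {"offset": [-43.6, 49.0, 0], "rot": [0, 0, 60.2], "gripper": 0}, {"offset": [-43.6, 49.0, 0], "rot": [0, 0, 60.2], "gripper": 0}, {"offset": [-43.6, 49.0, 0], "rot": [0, 0, 60.2], "gripper": 0}, {"offset": [-43.6, 49.0, 0], "rot": [0, 0, 60.2], "gripper": 0}, {"offset": [-43.6, 49.0, 0], "rot": [0, 0, 60.2], "gripper": 0}, {"offset": [-43.6, 49.0, 0], "rot": [0, 0, 60.2], "gripper": 0}, {"offset": [-43.6, 49.0, 0], "rot": [0, 0, 60.2], "gripper": 0}]}}

```text
time_s: 0.9
position: [0.391, 0.2546, 0.2922]
tcp_rot: [[0.975, 0.22, -0.0], [0.22, -0.975, 0.0], [-0.0, -0.0, -1.0]]
force: [0.7, 0.2, 0.1]
opening: 0.999
```

```bash
python3 -c "
from h import *
st();print(goto((19.5,10,220),90))"
```

```text
t 0.9 tip box [260.5  90.9 222.2] slant 90.0 J [ 19.3  18.1 104.1   0.   57.8   6.6] F box [ 0.1 -0.7  0.1] op 0.999
([8.12, 24.09, 0.21], [-0.0, 0.01, -0.08], array([0.5233, 0.0375, 0.29  ]))
```

Call:
{"fn": "arm_command", "kwargs": {"targets": [{"offset": [8.1, 24.1, 0.2], "rot": [0, 0, 0], "gripper": 0.3}, {"offset": [8.1, 24.1, 0.2], "rot": [0, 0, 0], "gripper": 0.3}, {"offset": [8.1, 24.1, 0.2], "rot": [0, 0, 0], "gripper": 0.3}, {"offset": [8.1, 24.1, 0.2], "rot": [0, 0, 0], "gripper": 0.3}, {"offset": [8.1, 24.1, 0.2], "rot": [0, 0, 0], "gripper": 0.3}, {"offset": [8.1, 24.1, 0.2], "rot": [0, 0, 0], "gripper": 0.3}, {"offset": [8.1, 24.1, 0.2], "rot": [0, 0, 0], "gripper": 0.3}, {"offset": [8.1, 24.1, 0.2], "rot": [0, 0, 0], "gripper": 0.3}]}}

```text
time_s: 1.7
position: [0.5218, 0.0403, 0.2897]
tcp_rot: [[0.975, 0.223, -0.002], [0.223, -0.975, 0.001], [-0.002, -0.001, -1.0]]
force: [-0.5, -0.6, -0.1]
opening: 0.701
```

```bash
python3 -c "
from h import *
st();print(goto((19.5,10,150),90));cap('wrist','w1.png')"
```

```text
t 1.7 tip box [ 22.6  11.  219.7] slant 89.9 J [ -7.8  22.7  96.7   0.   60.8 -20.7] F box [-0.4  0.6 -0.1] op 0.701
([0.1, 0.31, 6.97], [-0.08, 0.12, 0.07], array([0.5233, 0.0375, 0.22  ]))
```

View pics/w1.png

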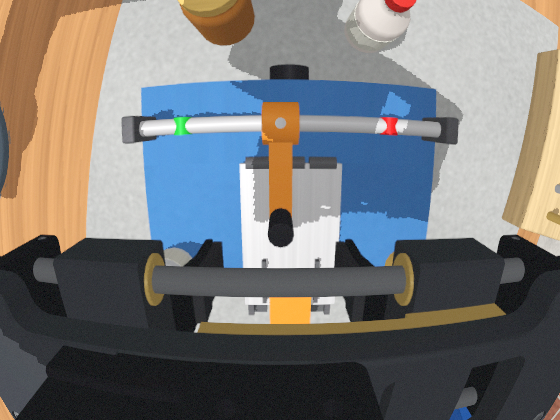

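The wrist view shows the post (280,228) centred between the fingers. The green band at (181,125) is on the image left. Next: descend and grip.

Call:
{"fn": "arm_command", "kwargs": {"targets": [{"offset": [0, 0, 3.0], "rot": [0, 0, 0], "gripper": 0.3}, {"offset": [0, 0, 5.5], "rot": [0, 0, 0], "gripper": 0.3}, {"offset": [0, 0, 7.0], "rot": [0, 0, 0], "gripper": 0.5}, {"offset": [0, 0, 7.0], "rot": [0, 0, 0], "gripper": 0.7}, {"offset": [0, 0, 7.0], "rot": [0, 0, 0], "gripper": 0.85}, {"offset": [0, 0, 7.0], "rot": [0, 0, 0], "gripper": 0.85}, {"offset": [0, 0, 7.0], "rot": [0, 0, 0], "gripper": 0.85}, {"offset": [0, 0, 7.0], "rot": [0, 0, 0], "gripper": 0.85}]}}

```text
time_s: 2.55
position: [0.5234, 0.0395, 0.2211]
tcp_rot: [[0.975, 0.223, 0.002], [0.223, -0.975, -0.0], [0.002, 0.001, -1.0]]
force: [-0.8, -0.0, -0.1]
opening: 0.24
```

```bash
python3 -c "
from h import *
st()"
```

```text
t 2.55 tip box [ 21.4   9.3 151.1] slant 89.9 J [ -7.9  28.4 100.5  -0.   51.  -20.8] F box [ 0.1  0.8 -0.1] op 0.24
```

Call:
{"fn": "arm_command", "kwargs": {"targets": [{"offset": [0, 0, 0], "rot": [0, 0, 0], "gripper": 0.85}, {"offset": [0, 0, 0], "rot": [0, 0, 0], "gripper": 0.85}, {"offset": [-1.0, 0, 0], "rot": [0, 0, 0], "gripper": 0.85}, {"offset": [-2.5, 0, 0], "rot": [0, 0, 0], "gripper": 0.85}, {"offset": [-4.0, 0, 0], "rot": [0, 0, 0], "gripper": 0.85}, {"offset": [-5.5, 0, 0], "rot": [0, 0, 0], "gripper": 0.85}, {"offset": [-7.0, 0, 0], "rot": [0, 0, 0], "gripper": 0.85}, {"offset": [-7.9, 0, 0], "rot": [0, 0, 0], "gripper": 0.85}]}}

```text
time_s: 3.35
position: [0.446, 0.0216, 0.2209]
tcp_rot: [[0.975, 0.222, 0.003], [0.222, -0.975, -0.0], [0.003, 0.001, -1.0]]
force: [2.6, 0.4, 3.4]
opening: 0.194
```

Call:
{"fn": "arm_command", "kwargs": {"targets": [{"offset": [0, 0, 0], "rot": [0, 0, 0], "gripper": 0.85}, {"offset": [0, 0, 0], "rot": [0, 0, 0], "gripper": 0.85}, {"offset": [0, 0, 0], "rot": [0, 0, 0], "gripper": 0.85}]}}

```text
time_s: 3.65
position: [0.4451, 0.0213, 0.2207]
tcp_rot: [[0.975, 0.223, -0.002], [0.223, -0.975, -0.001], [-0.002, 0.001, -1.0]]
force: [-1.8, -2.0, 9.6]
opening: 0.196
```

```bash
python3 -c "
from h import *
st();cap('wrist','w2.png')"
```

```text
t 3.65 tip box [ 21.   90.1 150.7] slant 89.9 J [-1.160e+01  2.350e+01  1.113e+02 -1.000e-01  4.530e+01 -2.440e+01] F box [-1.6  2.2  9.6] op 0.196
```

View pics/w2.png

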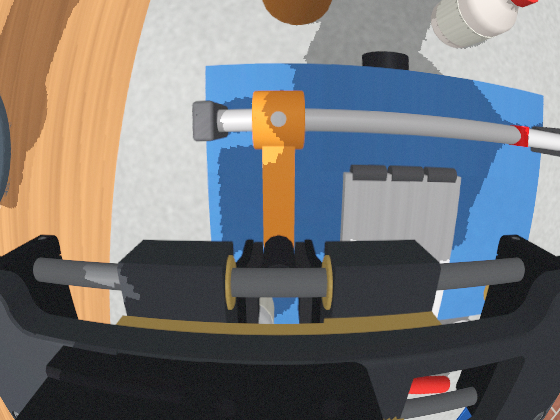

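Green is hidden under the collar (278,119). Release and rise.

Call:
{"fn": "arm_command", "kwargs": {"targets": [{"offset": [0, 0, 0], "rot": [0, 0, 0], "gripper": 0.7}, {"offset": [0, 0, 0], "rot": [0, 0, 0], "gripper": 0.55}, {"offset": [0, 0, -1.5], "rot": [0, 0, 0], "gripper": 0.5}, {"offset": [0, 0, -5], "rot": [0, 0, 0], "gripper": 0.5}, {"offset": [0, 0, -10], "rot": [0, 0, 0], "gripper": 0.5}, {"offset": [0, 0, -13], "rot": [0, 0, 0], "gripper": 0.8}, {"offset": [0, 0, -13], "rot": [0, 0, 0], "gripper": 1}, {"offset": [0, 0, -13], "rot": [0, 0, 0], "gripper": 1}]}}

```text
time_s: 4.5
position: [0.4456, 0.0219, 0.3501]
tcp_rot: [[0.975, 0.223, -0.0], [0.223, -0.975, -0.0], [-0.0, 0.0, -1.0]]
force: [0.0, -0.9, -1.2]
opening: 0.308
```

```bash
python3 -c "
from h import *
st();r=goto((-200,0,280),90);print(r)
print(goto((-200,0,140),40,ref=(r[2],tool(90))))
c=cap('scene','s2.png')"
```

```text
t 4.5 tip box [ 21.5  89.3 280.1] slant 90.0 J [-11.6  11.9 102.2  -0.   66.  -24.4] F box [-0.8  0.2 -1.2] op 0.308
([8.9, 22.16, 0.01], [0.01, 0.01, 0.06], array([ 0.5817, -0.1743,  0.35  ]))
([0.0, 5.37, 16.5], [50.0, 0.0, 0.0], array([ 0.5936, -0.2266,  0.185 ]))
```

Call:
{"fn": "arm_command", "kwargs": {"targets": [{"offset": [8.9, 27.5, 0], "rot": [50, 0, 0], "gripper": 1}, {"offset": [8.9, 27.5, 0], "rot": [50, 0, 0], "gripper": 1}, {"offset": [8.9, 27.5, 0], "rot": [50, 0, 0], "gripper": 1}, {"offset": [8.9, 27.5, 0], "rot": [50, 0, 0], "gripper": 1}, {"offset": [8.9, 27.5, 0], "rot": [50, 0, 0], "gripper": 1}, {"offset": [8.9, 27.5, 0], "rot": [50, 0, 0], "gripper": 1}, {"offset": [8.9, 27.5, 0], "rot": [50, 0, 0], "gripper": 1}, {"offset": [8.9, 27.5, 0], "rot": [50, 0, 0], "gripper": 1}]}}

```text
time_s: 5.35
position: [0.5935, -0.2276, 0.3453]
tcp_rot: [[0.975, 0.136, -0.173], [0.22, -0.623, 0.751], [-0.005, -0.77, -0.637]]
force: [-0.7, 0.6, 1.1]
opening: 0.003
```

Run:
```python
from h import *
st();c=cap('top','t2.png');S=cap('scene','s3.png')
a=cv2.imread('pics/t2.png')[130:320,210:390];cv2.imwrite('pics/t2c.png',cv2.resize(a,None,fx=3,fy=3,interpolation=2))
for n,c in(('T',c),('S',S)):
    h=cv2.cvtColor(c['frame'],cv2.COLOR_RGB2HSV);m=cv2.inRange(h,(45,120,60),(80,255,255));b=(255,255,285,285) if n=='T' else (290,165,320,195)
    print(n,'green px',(m[b[1]:b[3],b[0]:b[2]]>0).sum())
```

```text
t 5.35 tip box [-200.6    0.5  300.7] slant 39.6 J [-41.   42.4  62.9  30.2 115.7 -50.6] F box [0.7 0.5 1.1] op 0.003
T green px 0
S green px 0
```

View pics/t2c.png

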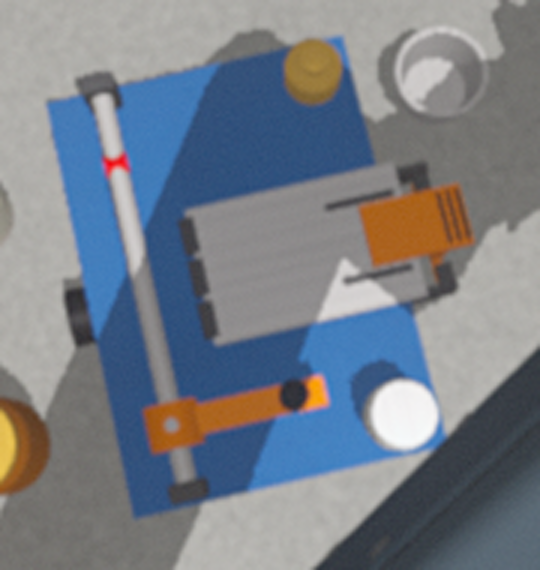

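Run:
```python
from h import *
c=cap('top');w=onz(c,171/3+210-.3,425/3+130-.3,.143);print('collar',(BR.T@(w-ORG)*1000).round(1))
h=cv2.cvtColor(c['frame'],cv2.COLOR_RGB2HSV)
st();print(goto((-150,0,114),40),goto((-150,0,114),40,ref=(ORG+BR@np.array([-.2536,0,.35]),tool(40))))
```

```text
collar [ 95.2  90.7 143. ]
t 5.5 tip box [-1.981e+02 -2.000e-01  3.059e+02] slant 40.0 J [-40.8  41.8  62.9  30.2 115.7 -50.6] F box [ 0.  -0.  -0.4] op 0.008
([-0.02, 11.61, 16.01], [-0.03, 0.12, 0.08], array([ 0.5825, -0.1779,  0.159 ])) ([-0.0, 11.42, 16.11], [0.0, 0.0, 0.0], array([ 0.5825, -0.1779,  0.159 ]))
```

Collar at y=90.7 against green at 88.9: about 2 mm off, within the 7 allowed. Now descend to the pre-contact pose.

Call:
{"fn": "arm_command", "kwargs": {"targets": [{"offset": [0, 11.5, 16.1], "rot": [0, 0, 0], "gripper": 1}, {"offset": [0, 11.5, 16.1], "rot": [0, 0, 0], "gripper": 1}, {"offset": [0, 11.5, 16.1], "rot": [0, 0, 0], "gripper": 1}, {"offset": [0, 11.5, 16.1], "rot": [0, 0, 0], "gripper": 1}, {"offset": [0, 11.5, 16.1], "rot": [0, 0, 0], "gripper": 1}, {"offset": [0, 11.5, 16.1], "rot": [0, 0, 0], "gripper": 1}]}}

```text
time_s: 6.1
position: [0.5833, -0.1771, 0.1608]
tcp_rot: [[0.975, 0.145, -0.171], [0.224, -0.626, 0.747], [0.001, -0.766, -0.643]]
force: [0.4, -0.9, 0.5]
opening: 0.008
```

Run:
```python
from h import *
st();cap('wrist','w3.png');print(goto((-106,0,77),40))
```

```text
t 6.1 tip box [-149.4   -0.8  115.8] slant 40.0 J [-38.4  51.8  74.9  28.7  95.5 -59.9] F box [-0.9 -0.2  0.5] op 0.008
([-0.15, 0.16, 6.0], [0.17, -0.04, 0.22], array([ 0.5728, -0.135 ,  0.122 ]))
```

View pics/w3.png

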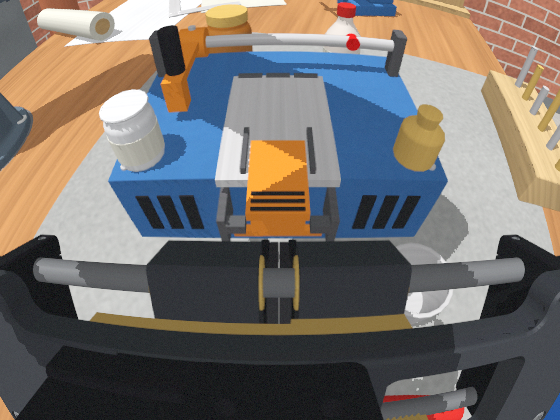

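The tab (278,200) is centred in front of the closed fingers (280,275), the keepers flank it and nothing is in the way. Advance along the finger axis.

Call:
{"fn": "arm_command", "kwargs": {"targets": [{"offset": [0, 0, 1.0], "rot": [0, 0, 0], "gripper": 1}, {"offset": [0, 0, 2.0], "rot": [0, 0, 0], "gripper": 1}, {"offset": [0, 0, 3.0], "rot": [0, 0, 0], "gripper": 1}, {"offset": [0, 0, 4.0], "rot": [0, 0, 0], "gripper": 1}, {"offset": [0, 0, 4.7], "rot": [0, 0, 0], "gripper": 1}, {"offset": [0, 0, 5.2], "rot": [0, 0, 0], "gripper": 1}, {"offset": [0, 0, 5.4], "rot": [0, 0, 0], "gripper": 1}, {"offset": [0, 0, 5.4], "rot": [0, 0, 0], "gripper": 1}]}}

```text
time_s: 6.95
position: [0.5737, -0.1377, 0.1237]
tcp_rot: [[0.975, 0.143, -0.171], [0.223, -0.626, 0.747], [-0.0, -0.766, -0.642]]
force: [0.5, 0.3, -0.4]
opening: 0.004
```

Run:
```python
from h import *
st();print(goto((-106,0,77),40))
```

```text
t 6.95 tip box [-108.9   -0.3   78.7] slant 40.0 J [-36.3  53.3  79.6  30.   89.3 -61.4] F box [ 0.2 -0.5 -0.4] op 0.004
([-0.03, -0.06, 0.33], [-0.02, 0.06, 0.03], array([ 0.5728, -0.135 ,  0.122 ]))
```

Call:
{"fn": "arm_command", "kwargs": {"targets": [{"offset": [0, -0.26, 0.31], "rot": [0, 0, 0], "gripper": 1}, {"offset": [0, -0.39, 0.46], "rot": [0, 0, 0], "gripper": 1}, {"offset": [0, -0.51, 0.61], "rot": [0, 0, 0], "gripper": 1}, {"offset": [0, -0.64, 0.77], "rot": [0, 0, 0], "gripper": 1}, {"offset": [0, -0.71, 0.84], "rot": [0, 0, 0], "gripper": 1}, {"offset": [0, -0.71, 0.84], "rot": [0, 0, 0], "gripper": 1}]}}

```text
time_s: 7.55
position: [0.5717, -0.1276, 0.124]
tcp_rot: [[0.975, 0.143, -0.169], [0.222, -0.628, 0.746], [0.001, -0.765, -0.644]]
force: [1.2, -4.1, -0.9]
opening: 0.006
```

Run:
```python
from h import *
st()
```

```text
t 7.55 tip box [-98.7  -0.6  78.9] slant 40.1 J [-35.7  52.9  80.7  30.4  88.3 -61.4] F box [-4.3 -0.2 -0.9] op 0.006
```

```bash
cat >> h.py <<'E'
def lift(th,a,p,s,up=1.0):
    """tip box xz (mm) for cover angle th deg, relative slant a"""
    A=np.radians(a);d=np.array([np.cos(A),-np.sin(A)]);n=np.array([np.sin(A),np.cos(A)])
    q=np.array([-116+p,102+up])+s*d-9.5*n-np.array([60,96])
    t=np.radians(th);M=np.array([[np.cos(t),np.sin(t)],[-np.sin(t),np.cos(t)]])
    return M@q+[60,96]
def rows(ths,rel,ps,ss,ref):
    for th,a,p,s in zip(ths,rel,ps,ss):
        x,z=lift(th,a,p,s);o,r,w=goto((x,0,z),a+th,ref);print(th,'tip',x.round(1),z.round(1),o,r)
E
python3 - <<'E'
from h import *
R=tool(40);ref=(ORG+BR@np.array([-.0976,0,.0789])-R[:,2]*.07,R)
rows([0,1,3,6,9,13,17,21],[40]*8,[9.5]*8,[20.5]*8,ref)
E
```

```text
0 tip -96.9 82.5 [0.0, -0.32, -0.18] [0.0, 0.0, 0.0]
1 tip -97.1 85.3 [0.0, -0.64, -0.37] [-1.0, 0.0, -0.0]
3 tip -97.4 90.8 [0.0, -1.29, -0.74] [-3.0, -0.0, 0.0]
6 tip -97.4 99.0 [0.0, -2.28, -1.24] [-6.0, 0.0, -0.0]
9 tip -97.1 107.3 [0.0, -3.3, -1.7] [-9.0, -0.0, -0.0]
13 tip -95.9 118.2 [0.0, -4.69, -2.22] [-13.0, 0.0, -0.0]
17 tip -94.0 129.0 [0.0, -6.12, -2.64] [-17.0, -0.0, -0.0]
21 tip -91.3 139.7 [-0.0, -7.57, -2.96] [-21.0, -0.0, -0.0]
```

Call:
{"fn": "arm_command", "kwargs": {"targets": [{"offset": [0, -0.32, -0.18], "rot": [0, 0, 0], "gripper": 1}, {"offset": [0, -0.64, -0.37], "rot": [-1, 0, 0], "gripper": 1}, {"offset": [0, -1.29, -0.74], "rot": [-3, 0, 0], "gripper": 1}, {"offset": [0, -2.28, -1.24], "rot": [-6, 0, 0], "gripper": 1}, {"offset": [0, -3.3, -1.7], "rot": [-9, 0, 0], "gripper": 1}, {"offset": [0, -4.69, -2.22], "rot": [-13, 0, 0], "gripper": 1}, {"offset": [0, -6.12, -2.64], "rot": [-17, 0, 0], "gripper": 1}, {"offset": [0, -6.12, -2.64], "rot": [-17, 0, 0], "gripper": 1}]}}

```text
time_s: 8.35
position: [0.5667, -0.1071, 0.1914]
tcp_rot: [[0.974, 0.191, -0.121], [0.226, -0.819, 0.528], [0.002, -0.542, -0.841]]
force: [0.9, -4.8, 1.1]
opening: 0.005
```

Run:
```python
from h import *
st();cap('wrist','w4.png')
R=tool(57);x,z=lift(17,40,9.5,20.5);ref=(ORG+BR@np.array([x,0,z])/1000-R[:,2]*.07,R)
rows([21,26,31,37,43,49,55,61],[40,39,38,36,34,32,30,28],[9,8,7,5,3,1,0,0],[20,19,18,17,16,15,14,13.5],ref)
```

```text
t 8.35 tip box [-93.2  -0.2 132.5] slant 57.2 J [-31.3  41.1  86.2  23.4  77.9 -54.5] F box [-4.9  0.1  1.1] op 0.005
21 tip -92.0 140.3 [-0.0, -1.27, -0.82] [-4.0, 0.0, 0.0]
26 tip -88.5 154.7 [-0.0, -2.83, -1.79] [-8.0, 0.0, 0.0]
31 tip -83.7 168.8 [-0.0, -4.49, -2.63] [-12.0, 0.0, 0.0]
37 tip -76.5 185.5 [-0.0, -6.47, -3.51] [-16.0, 0.0, 0.0]
43 tip -67.4 201.4 [0.0, -8.56, -4.2] [-20.0, 0.0, 0.0]
49 tip -56.6 216.4 [-0.0, -10.74, -4.68] [-24.0, 0.0, 0.0]
55 tip -43.5 229.4 [-0.0, -12.99, -4.85] [-28.0, 0.0, 0.0]
61 tip -28.5 239.7 [-0.0, -15.23, -4.65] [-32.0, 0.0, 0.0]
```

View pics/w4.png

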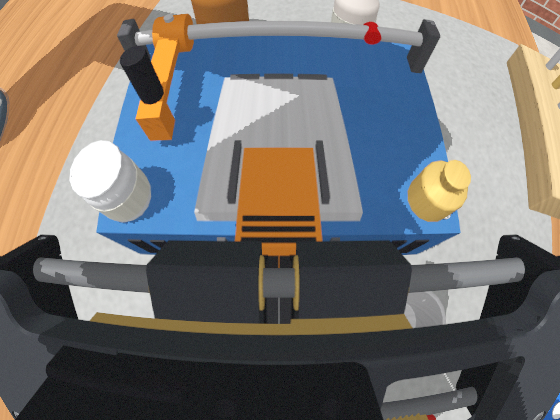

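The cover has risen: its front edge at (280,235) stands proud of the box and the keepers are no longer beside the tab. Continue the swing.

Call:
{"fn": "arm_command", "kwargs": {"targets": [{"offset": [0, -1.27, -0.82], "rot": [-4, 0, 0], "gripper": 1}, {"offset": [0, -2.83, -1.79], "rot": [-8, 0, 0], "gripper": 1}, {"offset": [0, -4.49, -2.63], "rot": [-12, 0, 0], "gripper": 1}, {"offset": [0, -6.47, -3.51], "rot": [-16, 0, 0], "gripper": 1}, {"offset": [0, -8.56, -4.2], "rot": [-20, 0, 0], "gripper": 1}, {"offset": [0, -10.74, -4.68], "rot": [-24, 0, 0], "gripper": 1}, {"offset": [0, -12.99, -4.85], "rot": [-28, 0, 0], "gripper": 1}, {"offset": [0, -15.23, -4.65], "rot": [-32, 0, 0], "gripper": 1}]}}

```text
time_s: 9.2
position: [0.543, -0.0078, 0.3093]
tcp_rot: [[0.975, 0.221, -0.007], [0.221, -0.975, 0.017], [-0.004, -0.018, -1.0]]
force: [-0.1, -0.1, -1.2]
opening: 0.003
```

Run:
```python
from h import *
st();cap('wrist','w5.png')
R=tool(89);x,z=lift(61,28,0,13.5);print(x,z);ref=(ORG+BR@np.array([x,0,z])/1000-R[:,2]*.07,R)
rows([67,73,79,84,89,93,96,98],[26,24,22,20,18,16,15,14],[0]*8,[13]*8,ref)
```

```text
t 9.2 tip box [-27.8   1.1 239.4] slant 88.9 J [-13.   22.9  92.5   0.9  65.3 -26.2] F box [-0.1  0.1 -1.2] op 0.003
-28.467100830461945 239.66299405249254
67 tip -12.5 248.3 [0.0, -2.1, -0.81] [-4.0, -0.0, -0.0]
73 tip 4.2 254.6 [0.0, -4.27, -1.37] [-8.0, 0.0, -0.0]
79 tip 21.5 259.2 [0.0, -6.48, -1.71] [-12.0, -0.0, -0.0]
84 tip 36.2 261.5 [-0.0, -8.32, -1.83] [-15.0, 0.0, 0.0]
89 tip 51.0 262.4 [0.0, -10.15, -1.8] [-18.0, 0.0, -0.0]
93 tip 63.0 262.2 [0.0, -11.58, -1.67] [-20.0, -0.0, -0.0]
96 tip 71.8 261.6 [0.0, -12.69, -1.51] [-22.0, -0.0, -0.0]
98 tip 77.7 260.8 [-0.0, -13.39, -1.37] [-23.0, 0.0, -0.0]
```

View pics/w5.png

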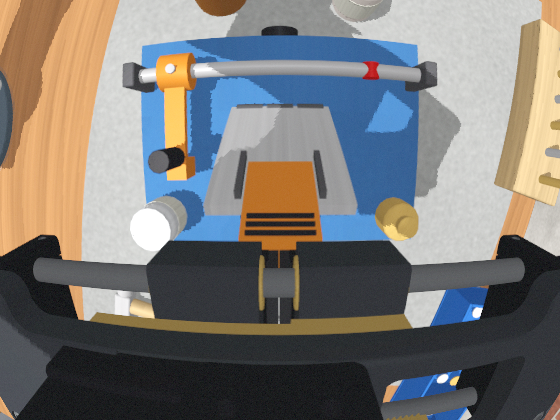

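The cover is still carried on the fingers: lip at (282,245), and the −1.2 N in z fits its weight. The tin, weight and collar are unmoved. Continue past upright.

Call:
{"fn": "arm_command", "kwargs": {"targets": [{"offset": [0, -2.1, -0.81], "rot": [-4, 0, 0], "gripper": 1}, {"offset": [0, -4.27, -1.37], "rot": [-8, 0, 0], "gripper": 1}, {"offset": [0, -6.48, -1.71], "rot": [-12, 0, 0], "gripper": 1}, {"offset": [0, -8.32, -1.83], "rot": [-15, 0, 0], "gripper": 1}, {"offset": [0, -10.15, -1.8], "rot": [-18, 0, 0], "gripper": 1}, {"offset": [0, -11.58, -1.67], "rot": [-20, 0, 0], "gripper": 1}, {"offset": [0, -12.69, -1.51], "rot": [-22, 0, 0], "gripper": 1}, {"offset": [0, -13.39, -1.37], "rot": [-23, 0, 0], "gripper": 1}]}}

```text
time_s: 10.05
position: [0.5128, 0.1225, 0.324]
tcp_rot: [[0.975, 0.209, 0.078], [0.223, -0.904, -0.366], [-0.006, 0.374, -0.927]]
force: [-0.0, -0.1, -0.1]
opening: 0.005
```

Run:
```python
from h import *
st();cap('scene','s4.png')
a=cv2.imread('pics/s4.png')[60:330,130:470];cv2.imwrite('pics/s4c.png',cv2.resize(a,None,fx=2,fy=2,interpolation=2))
```

```text
t 10.05 tip box [ 78.5   1.8 259.1] slant 68.0 J [ 10.9  22.4  93.8 -24.3  65.5   8.5] F box [-0.1  0.1 -0.1] op 0.005
```

View pics/s4c.png

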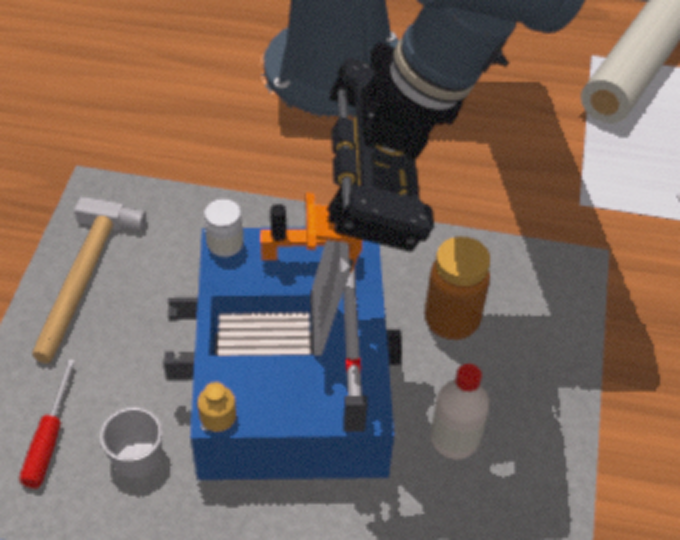

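The cover stands past upright, the box is open, and the force is about 0, so it rests by itself. Back off forward and up.

Call:
{"fn": "arm_command", "kwargs": {"targets": [{"offset": [0, 1.3, -0.55], "rot": [0, 0, 0], "gripper": 1}, {"offset": [0, 2.6, -1.1], "rot": [0, 0, 0], "gripper": 1}, {"offset": [0, 5.2, -2.2], "rot": [0, 0, 0], "gripper": 1}, {"offset": [0, 8.0, -6.0], "rot": [0, 0, 0], "gripper": 1}, {"offset": [0, 10.8, -10.7], "rot": [0, 0, 0], "gripper": 1}, {"offset": [0, 10.8, -10.7], "rot": [0, 0, 0], "gripper": 1}, {"offset": [0, 10.8, -10.7], "rot": [0, 0, 0], "gripper": 1}]}}

```text
time_s: 10.8
position: [0.5285, 0.0612, 0.4686]
tcp_rot: [[0.976, 0.201, 0.088], [0.22, -0.905, -0.365], [0.006, 0.375, -0.927]]
force: [0.4, -0.4, -1.0]
opening: 0.002
```

Run:
```python
from h import *
st();S=cap('scene','s5.png');T=cap('top','t5.png')
a=cv2.imread('pics/s5.png')[60:340,130:430];b=cv2.imread('pics/t5.png')[110:330,170:450]
a=cv2.resize(a,(400,373));b=cv2.resize(b,(400,314));o=np.zeros((373,800,3),np.uint8);o[:,:400]=a;o[:314,400:]=b;cv2.imwrite('pics/f.png',o)
S0=dict(np.load('scene0.npz'))
# bystander shifts scene view before/after (phase correlation of patches)
for k,(u,v) in dict(tin=(242,174),weight=(238,264),jar=(359,204),bottle=(360,266),hammer=(175,195),screwdriver=(153,275),cup=(197,283)).items():
    g=lambda c:cv2.cvtColor(c['frame'],cv2.COLOR_RGB2GRAY)
    t=g(S0)[v-14:v+14,u-12:u+12];r=cv2.matchTemplate(g(S)[v-24:v+24,u-22:u+22],t,cv2.TM_CCOEFF_NORMED);_,m,_,l=cv2.minMaxLoc(r);print(k,l[0]-10,l[1]-10,round(m,2))
```

```text
t 10.8 tip box [ 15.2  -0.6 403.7] slant 68.0 J [  4.   13.9  82.7 -22.   80.4  -5.4] F box [-0.4 -0.3 -1. ] op 0.002
tin 0 0 1.0
weight 0 0 0.99
jar -1 4 0.96
bottle 0 0 0.63
hammer 0 0 1.0
screwdriver 0 0 1.0
cup 0 0 1.0
```

View pics/f.png

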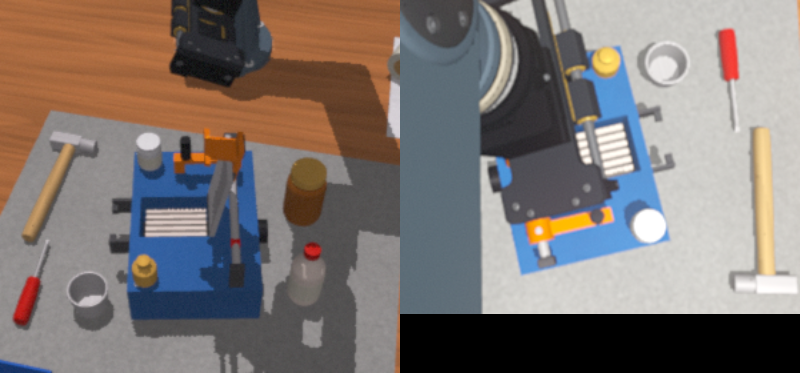

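Run:
```python
from h import *
S=cap('scene');S0=dict(np.load('scene0.npz'))
for c in(S0,S):
    print('jar lid px',cent(c,(14,120,100),(28,255,255),(340,170,380,200)),'green px',(cv2.inRange(cv2.cvtColor(c['frame'],cv2.COLOR_RGB2HSV),(45,120,60),(80,255,255))[165:195,290:320]>0).sum())
st();print(ticket.hand_in())
```

```text
jar lid px (361.03426124197, 189.02997858672376, 467.0) green px 26
jar lid px (361.00210084033614, 189.6638655462185, 476.0) green px 0
t 10.95 tip box [ 16.7   1.  399.2] slant 68.1 J [  4.2  14.1  83.  -22.   80.4  -5.4] F box [ 0.3 -0.8  0. ] op 0.003
the job is handed in; nothing more can be done
None
```

The filter box is open and the job is handed in, at 11 s of the 58 s allowed. I first slid the collar onto the green band. Then I pressed the tab in with the closed fingers, lifted by the lip, swung the cover past upright and backed the arm off.

**Collar:** it measured y = 90.7 mm against 88.9 mm for the green band, about 2 mm off with 7 allowed. No green showed in either view.

**Cover:** it stood past upright by itself after the arm left. I judged this by eye in the scene view and did not measure the angle. The force on the tool was already about 0 before I backed off.

**Bystanders:**
- **Tin, weight, hammer, screwdriver and cup:** no shift (0 px) in the before-and-after image match.
- **Jar:** the match gave a 4 px offset, which disagreed with its lid position (moved only 0.6 px). I put the difference down to changed shadow.
- **Bottle:** 0 px shift, but a weak match (0.63). It looked upright and in place.

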